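# Latch the packed capsule case

### The job

The capsule case with the red latch is packed and ready to put away. Flip its wire loop forward over the steel hook on the lid, then press the red lever over and down until it lies flat and the latch is locked. Do not touch the other case, the one with the blue latch: it is still being filled.

Things in the scene. Friction and masses are not known exactly. Their poses are not given: they have to be found in the camera images.
- red_keeper (a point): Where the red latch's cross bar sits when latched: 14 mm above the top of its case (fixed black box, 240 x 140 x 80 mm), behind a steel hook lip on the windowed lid. x: level, along the case, from lever to hook; z up; y along the bar. The lip, 34 mm wide, 4 mm thick, stands 4 mm from here on the -x side, its top 7 mm higher. The lever's axis is parallel to y, 50 mm from here in -x, same height.
- red_bar (a point): Middle of the red cross bar (8 mm thick, 46 mm long, along keeper y) of the red latch's wire loop. The loop straddles the lever and turns freely on a pin in it, 66.5 mm from the bar. At first it leans back 13 to 35 degrees past upright to -x, the bar higher than the lever's end. Pushed in +x past upright, it falls forward and the bar lands behind the lip, if the lever is still near upright.
- red_lever (a joint): Red latch lever, rad. 0: upright; negative: leaning to the hook (+x); 1.57: flat on the case, end pointing in -x, closed (stop). Starts at -0.3 to 0.05 and stays where left (friction under 1 N at its end). With the loop hooked it stiffens from about 0.6, takes about 3 N near its end, passes centre at 1.27 and from 1.4 pulls itself shut; the lid gives about 3 mm to -x.
- red_lever_end (a point): Middle of the end of the red lever, a plastic plate 30 mm wide and 5 mm thick, 58 mm from its axis. The loop's pin is 20 mm from that axis: with the lever upright, 19 mm above it and 6 mm to its -x side. To close, push the +x face near this end in -x, then down.
- blue_case: The other case, same make and size, with blue lever and cross bar, latch open too, half filled. Fixed. It lies to the left or right of the red one, at least 50 mm clear. Origin: middle of its underside; x along its length towards its hook. To be left alone.

How it is judged (in metres and radians):
On the way, in this order (a step that is already met when the one before it is completed fails the run):
1. the loop's cross bar lies behind the hook lip with the lever not yet pressed down (z of red_bar in the frame of red_keeper between -0.012 and 0.004 m and x of red_bar in the frame of red_keeper between -0.006 and 0.02 m and value of joint red_lever below 0.9 rad), for 0.2 s.
2. the lever is pressed past centre with the loop still hooked (z of red_bar in the frame of red_keeper between -0.012 and 0.004 m and x of red_bar in the frame of red_keeper between -0.006 and 0.02 m and value of joint red_lever above 1.42 rad), for 0.2 s.
At the end, for the whole second after the job is handed in: The red lever lies flat (within 0.15 rad of its stop) and at rest, and the red loop's cross bar is behind the hook lip: 6 mm short to 20 mm beyond the keeper point along x and from 12 mm below to at most 4 mm above it (all of step 2 and velocity of joint red_lever below 0.1 rad/s); the robot touches nothing.
It fails at once if the blue-latched case or its latch is touched with more than 1 N (contact force between any of the arm, the fingers and blue_case above 1 N).
It also fails if it takes over 35 s, if anything falls off the work surface, if the arm or the gripper's body presses on something with over 40 N, if the wrist force passes 120 N, or if a joint passes its speed limit or range.

### The arm

A 6-joint arm with a two-finger parallel gripper is mounted at the origin on the work surface. World frame = base frame: x ahead of the robot, y to its left, z up, the work surface at z = 0. Lengths are in mm, angles in degrees, forces in N, time in s.
With the tool pointing down it reaches from about 425 to 950 mm from the base axis. Payload 3.5 kg.
Tool frame: the origin (TCP) lies on the centre line of the jaws, within the pads' length; the fingertips stand bot.tcp_to_tips ahead of it and the grasp point (between the pads) lies 3 mm ahead of it (bot.tcp_to_tips is the distance from the TCP to the fingertips, in mm); z points along the fingers, y is the line along which they close (so a half turn about z gives the same grasp; the last joint's range is limited). The gripper opens to 85 mm and grips with 20 to 120 N. Pads are 22 mm wide; open, the fingers measure 114 mm over their backs; the gripper's body (76 mm by 85 mm) begins 54 mm behind the grasp point. The pads swing forward as they close: fully open they stand 13 mm farther back than shut.
Start: joints at [63.713, 16.404, 90.338, -0, 73.258, -8.594], TCP at [205.106, 643.069, 222.525] pointing down, gripper open.
Joint ranges: [-158.93, 158.93], [-51.34, 127.21], [12.03, 142.37], [-87.48, 267.48], [13.55, 161.25], [-162.69, 162.69]. Speed limits (degrees/s): [159.86, 159.86, 180, 180, 180, 180].

### API

Orientations are given as [roll, pitch, yaw] about the fixed x, y, z axes, in that order (R = Rz(yaw) Ry(pitch) Rx(roll)).
In Python, from rig import bot gives the robot as it stands.
- The arm moves only by the tool arm_command, never from a script. Its argument "increments" is one flat list of numbers, 7 for each row, row after row: the shift along the tool's x, y, z in mm, then the turn, a rotation vector about the tool's x, y, z in degrees, then the closure, from -1 (fully open) to 1 (shut), so that 0 is half open. A call has 1 to 5 rows; each row shifts and turns the commanded pose from where the row before left it, along the tool's axes as they then stand; what a row does not reach is not made up. A row lasts 1/12 s, in which the tool goes at most 41.7 mm and 7.16 degrees, less where a joint would pass 70% of its speed; a pose out of reach is approached as far as the arm can. A call is refused whole if a number of a shift passes 41.7 or a number of a turn 7.16, either way. A call with a gripper value outside its range is refused whole. The fingers move at their own pace and stop on an object; "newtons" is the grip in N (left out, the last holds). Time passes only in rows, so rows that do not move let the fingers close. It gives the time, the measured TCP pose, the force, the opening and the grip force at its end, in the units of the state.
- bot.get_obs(): the state, without advancing time (a new reading comes with each control period).
- bot.snapshot(name): name is "side" or "top" or "wrist"; returns a dict with "image" (420x560x3 uint8, blue, green, red), "fx", "fy", "cx", "cy" (pixels), "D" ([k1, k2, p1, p2, k3] as OpenCV has them; the pictures are not rectified), "xyz" and "orientation" of the camera in the world. Camera axes: x right, y up, looking along -z (the intrinsics and any distortion apply to the point x, -y, -z); pixel columns grow to the right and rows downward; lengths in mm; the calibration is good to about 2 mm. A picture is of the moment at which its call begins. There is no depth.
- bot.finish_job(): hands the job in; it is judged then, once.
Trained networks look in the newest picture that a camera, given by its name, has taken for a name from the list of things; names that differ only in an ending like _2 or _b are one class to them, and where a whole thing is asked for, a point or a joint stands for the part that bears it (a point fixed in the world has none). Each returns a list of dicts, best first, with "p" (0 to 1); they miss things now and then, are a little off and sometimes report something else, mostly with a low value. They report only what shows in the picture. A call takes as long as a camera call.
- bot.search_frame(camera, name): "box" ([left, top, width, height] in pixels, round what is visible of it).
- bot.trace(camera, name): "region" (420x560 bool, what is visible of it) and "box" ([left, top, width, height] in pixels, round what is visible of it).
The state is a dict: "time_s": time; "joint_pos": joint angles; "qvel": joint speeds; "tau": joint torques, N m; "tcp_pos": TCP position; "eef_rot": TCP orientation; "contact_force": force on the tool from outside, world axes, zero at the start; "moment": the same for the moment, N m; "width": opening from 0.0 (shut) to 1.0 (fully open); "gripper_force": force on a finger pad.
Only numpy, scipy, OpenCV 4.12 (cv2) and the standard library are available. Lean on these libraries where they do the work, as an engineer would, in place of code of your own. Each camera call takes 0.05 s, during which the arm holds its last target. There are 200 camera calls.

## Working session

There is one attempt and no reset: what is moved stays moved. The work goes in short steps, Python scripts to look and compute and a tool call to move; the robot and the scene stay as the last step left them, time stands still between calls to the robot, and variables do not carry over. Pictures are saved under pics/ and viewed, at most 10 in all, crops included, and the job is handed in when it is done.

Besides the shell and the picture viewer there is one more tool, called after "Emit:" by a JSON object that holds its "name" and its "arguments". arm_command: Moves the arm, as the interface text tells. Its arguments: {"type":"object","properties":{"increments":{"type":"array"},"newtons":{"type":"number"}},"required":["increments"]}

```bash
mkdir -p pics; cat > h.py <<'E'
import numpy as np, cv2
from scipy.spatial.transform import Rotation as R
from rig import bot
def cam(s):
    Rm=R.from_euler('xyz',s["orientation"],degrees=True).as_matrix()
    K=np.array([[s["fx"],0,s["cx"]],[0,s["fy"],s["cy"]],[0,0,1]])
    return np.array(s["xyz"]),Rm,K,np.array(s["D"],float)
def ray(s,uv):
    c,Rm,K,D=cam(s)
    p=cv2.undistortPoints(np.array([[uv]],float),K,D)[0,0]
    d=Rm@np.array([p[0],-p[1],-1]); return c,d/np.linalg.norm(d)
def atz(s,uv,z):
    c,d=ray(s,uv); return c+d*(z-c[2])/d[2]
def tri(rs):
    A=sum(np.eye(3)-np.outer(d,d) for c,d in rs); b=sum((np.eye(3)-np.outer(d,d))@c for c,d in rs)
    X=np.linalg.solve(A,b); return X,[np.linalg.norm(np.cross(X-c,d)) for c,d in rs]
def proj(s,X):
    c,Rm,K,D=cam(s); q=Rm.T@(np.array(X,float)-c); q=q*[1,-1,-1]
    return cv2.projectPoints(q[None],np.zeros(3),np.zeros(3),K,D)[0][0,0]
E
python3 - <<'E'
from h import *
print(bot.get_obs(), bot.tcp_to_tips)
import pickle
S={}
for n in ["side","top","wrist"]:
    s=bot.snapshot(n); S[n]=s; cv2.imwrite(f"pics/{n}0.png",s["image"])
    print(n,s["xyz"],s["orientation"],s["fx"],s["D"])
    for t in ["red_keeper","red_bar","red_lever","red_lever_end","blue_case"]:
        for r in bot.trace(n,t)[:3]:
            ys,xs=np.nonzero(r["region"]); print(t,round(r["p"],2),r["box"],xs.mean().round(1),ys.mean().round(1))
pickle.dump(S,open("S0.pkl","wb"))
E
```

```text
{'time_s': 0.0, 'joint_pos': array([ 6.37131670e+01,  1.64521517e+01,  9.04223638e+01, -1.50171618e-03,
        7.32582682e+01, -8.59578816e+00]), 'qvel': array([ 1.34534036e-01,  1.86584245e-02, -9.74552789e-02, -3.94146757e-02,
       -4.10787313e-05,  1.34649198e-02]), 'tau': array([ 1.38909953e-03, -4.05981445e+01, -2.92629236e+01,  3.14579825e-05,
        5.80480671e-03,  5.49028513e-06]), 'tcp_pos': array([204.81417282, 642.46981617, 221.16639371]), 'eef_rot': array([-1.79868493e+02, -1.84252717e-02,  1.62309368e+02]), 'contact_force': array([-0.24626532, -0.48262549,  0.01803344]), 'moment': array([-0.00596604,  0.00258744, -0.0314108 ]), 'gripper_force': 0.0, 'width': 1.0000974034822767} 22.0
side [ 152.24682287 -461.47972009  642.14994977] [ 51.20150491  -0.50114105 -41.80286998] 507.9635424193406 [0.05859504 0.         0.         0.         0.        ]
red_keeper 0.68 [229.0, 152.4, 77.2, 50.0] 263.6 177.3
red_bar 0.54 [199.3, 137.8, 25.0, 40.1] 210.1 153.3
red_lever 0.88 [199.2, 137.6, 32.8, 42.9] 218.3 160.9
red_lever_end 0.61 [199.7, 137.4, 33.3, 46.9] 219.0 161.6
blue_case 0.73 [250.8, 228.7, 160.1, 179.0] 328.9 313.8
top [451.06073065 -12.28122312 756.334227  ] [ 11.16117294   1.53431604 -88.4880383 ] 462.4130769678404 [-0.14011635  0.          0.          0.          0.        ]
red_keeper 0.88 [146.6, 108.2, 104.8, 87.3] 198.5 150.3
red_bar 0.73 [140.0, 193.1, 51.5, 16.4] 160.3 202.6
red_lever 0.62 [138.8, 177.4, 54.6, 39.7] 169.5 196.0
red_lever_end 0.63 [141.7, 179.1, 49.0, 32.2] 169.8 195.3
wrist [140.71075144 664.99934233 374.62120658] [-1.55617084e+01 -2.60236948e-02  7.23269277e+01] 345.3569029165991 [-0.02120325  0.          0.          0.          0.        ]
```

```bash
python3 - <<'E'
import pickle,cv2
S=pickle.load(open("S0.pkl","rb"))
t=S["top"]["image"][70:290,90:370]; s=S["side"]["image"][110:330,150:430]
cv2.imwrite("pics/t1.png",cv2.resize(t,None,fx=2.8,fy=2.7,interpolation=cv2.INTER_CUBIC))
cv2.imwrite("pics/s1.png",cv2.resize(s,None,fx=2.8,fy=2.7,interpolation=cv2.INTER_CUBIC))
E
```

```text
(no output)
```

View pics/t1.png

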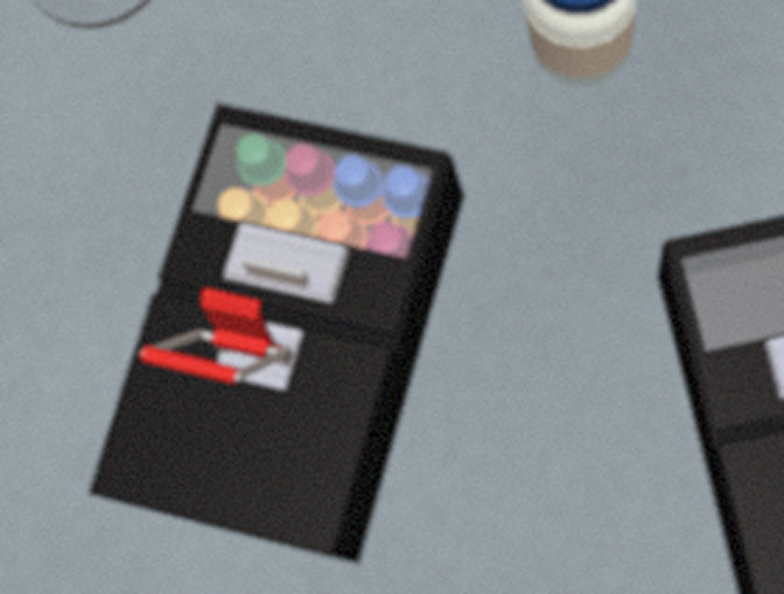

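View pics/s1.png

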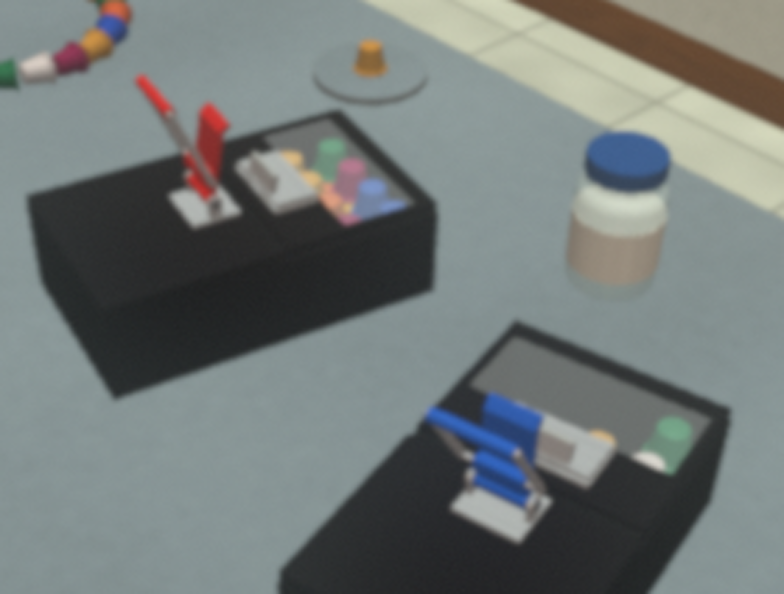

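View pics/top0.png

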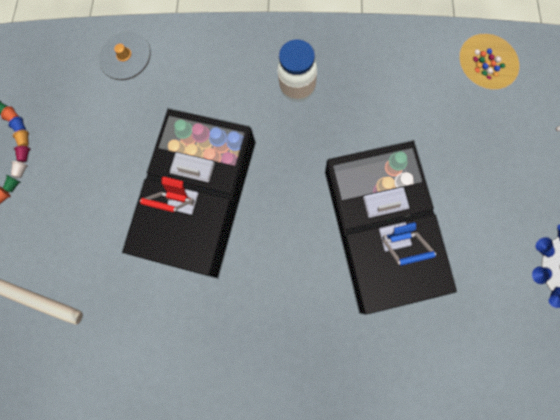

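The top view shows the red case at left (lever about (171,186), bar from (142,201) to (175,210), lip about (189,170)). The blue case is to the right. The side view shows the red loop leaning back, with bar ends at (200,139) and (210,150).

```bash
python3 - <<'E'
from h import *; import pickle
S=pickle.load(open("S0.pkl","rb")); T,Si=S["top"],S["side"]
t=lambda x,y:(90+x/2.8,70+y/2.7); s=lambda x,y:(150+x/2.8,110+y/2.7)
P=[atz(T,t(*q),80) for q in [(218,105),(450,155),(92,492),(333,552)]]
print(np.round(P,1)); a=P[0]-P[2];b=P[1]-P[3];w=P[1]-P[0]
print([np.linalg.norm(v) for v in(a,b,w,P[3]-P[2])],[np.degrees(np.arctan2(v[1],v[0])) for v in(a,b,w,P[3]-P[2])])
Q=[atz(Si,s(*q),80) for q in [(30,198),(107,306),(432,205),(340,112)]]
print("side",np.round(Q,1))
yaw=np.arctan2(*( (a+b)[[1,0]])); ex=np.array([np.cos(yaw),np.sin(yaw),0]);ey=np.array([-ex[1],ex[0],0])
mid=lambda p,q:((p[0]+q[0])/2,(p[1]+q[1])/2)
bar=tri([ray(T,t(191,365)),ray(Si,s(154,93))]); print("bar",bar)
lip=atz(T,t(277,272),101); print("lip top",lip, atz(Si,s(262,168),101))
le=tri([ray(T,t(231,295)),ray(Si,s(216,116))]); print("leverend",le)
ax=(lip[:2]+2*ex[:2]) ; print("yaw",np.degrees(yaw))
C=sum(P)/4
for n,X in (("bar",bar[0]),("lip",lip),("le",le[0]),("Slip",atz(Si,s(262,168),101)),("sideC",sum(Q)/4)):
    d=X-C; print(n,round(d@ex,1),round(d@ey,1),round(X[2],1))
E
```

```text
[[740.  209.5  80. ]
 [709.4  74.6  80. ]
 [509.7 260.5  80. ]
 [481.1 126.4  80. ]]
[np.float64(235.93836738344362), np.float64(234.09241984782162), np.float64(138.2410995359914), np.float64(137.03717614719713)] [np.float64(-12.485114662214016), np.float64(-12.780441009107603), np.float64(-102.78645778850586), np.float64(-102.01600050316839)]
side [[507.8 258.8  80. ]
 [481.2 128.5  80. ]
 [705.   76.   80. ]
 [737.5 206.5  80. ]]
bar (array([562.67377394, 178.40968304, 180.14370509]), [np.float64(1.021762550533472), np.float64(1.0217625505333772)])
lip top [632.17940887 161.39526981 101.        ] [629.05804221 161.59730737 101.        ]
leverend (array([604.73182811, 172.20768821, 148.60640181]), [np.float64(2.144244874167462), np.float64(2.144244874167724)])
yaw -12.63219791817027
bar -48.6 0.0 180.1
lip 23.0 -1.4 101.0
le -6.2 3.2 148.6
Slip 19.9 -1.8 101.0
sideC -2.1 -0.8 80.0
```

Emit:
{"name": "arm_command", "arguments": {"increments": [0,0,0,0,0,-5,1,-29,-27,0,0,0,0,1,-29,-27,0,0,0,0,1,-29,-27,0,0,0,0,1,-29,-27,0,0,0,0,1], "newtons": 20}}

```text
time_s: 1.32
tcp_pos: [295.0, 510.9, 222.5]
eef_rot: [180.0, 0.0, 167.4]
contact_force: [0.6, 0.2, 0.7]
width: 0.303
gripper_force: 0.0
```

Emit:
{"name": "arm_command", "arguments": {"increments": [-29,-27,0,0,0,0,1,-29,-27,0,0,0,0,1,-29,-27,0,0,0,0,1,-29,-27,0,0,0,0,1,-29,-27,0,0,0,0,1]}}

```text
time_s: 1.73
tcp_pos: [407.1, 347.0, 222.8]
eef_rot: [180.0, 0.0, 167.3]
contact_force: [-0.5, 0.2, 0.2]
width: 0.001
gripper_force: 0.0
```

Emit:
{"name": "arm_command", "arguments": {"increments": [-29,-27,0,0,0,0,1,-29,-27,0,0,0,0,1,-29,-27,0,0,0,0,1,-29,-25,0,0,0,0,1,0,0,0,0,0,0,1]}}

```text
time_s: 2.15
tcp_pos: [499.7, 214.9, 223.0]
eef_rot: [-179.9, 0.2, 166.9]
contact_force: [0.1, 0.1, -0.0]
width: -0.001
gripper_force: 0.0
```

```bash
python3 - <<'E'
from h import *; import pickle
o=bot.get_obs(); print(o["tcp_pos"],o["eef_rot"],bot.tcp_to_tips)
S={}
for n in ["side","top","wrist"]:
    s=S[n]=bot.snapshot(n)
pickle.dump(S,open("S1.pkl","wb"))
w=cv2.resize(S["wrist"]["image"],(533,400)); a=cv2.resize(S["side"]["image"][60:210,130:330],(400,300))
sd=cv2.resize(S["side"]["image"][60:240,130:330],(267,240)); tp=cv2.resize(S["top"]["image"][100:280,100:300],(267,240))
cv2.imwrite("pics/c1.png",np.hstack([cv2.copyMakeBorder(w,0,80,0,0,0),np.vstack([sd,tp])]))
E
```

```text
[499.66212892 214.86361878 222.97785702] [-1.79918951e+02  1.71252744e-01  1.66949104e+02] 22.0
```

View pics/c1.png

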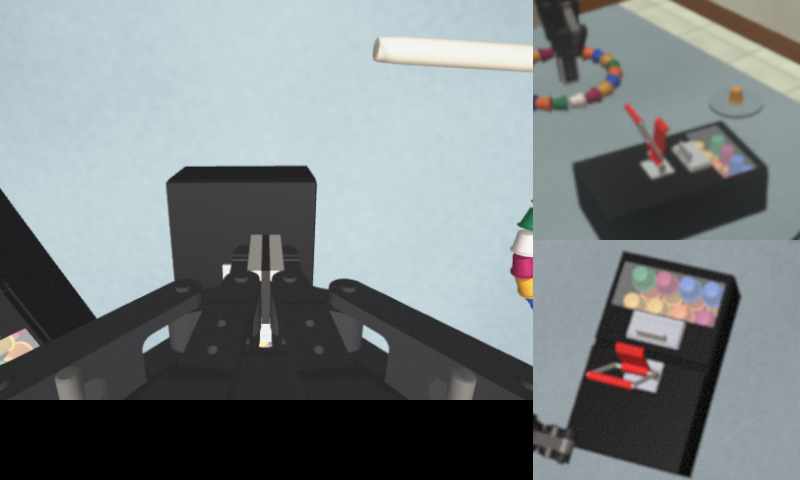

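The wrist view shows the fingers lined up with the case. The side and top crops show the loop and lever unchanged. I'll move behind the bar and go down.

Emit:
{"name": "arm_command", "arguments": {"increments": [-14,-11,0,0,0,0,1,-14,-11,0,0,0,0,1,0,0,20,0,0,0,1,0,0,18,0,0,0,1,0,0,0,0,0,0,1]}}

```text
time_s: 2.72
tcp_pos: [515.5, 193.0, 180.5]
eef_rot: [-179.9, -0.4, 167.4]
contact_force: [-0.8, -0.1, -0.8]
width: 0.002
gripper_force: 0.0
```

Emit:
{"name": "arm_command", "arguments": {"increments": [-12,0,0,0,0,0,1,-12,0,0,0,0,0,1,-10,0,0,0,0,0,1,-10,0,0,0,0,0,1,0,0,0,0,0,0,1]}}

```text
time_s: 3.13
tcp_pos: [564.4, 182.0, 185.8]
eef_rot: [180.0, 0.2, 167.3]
contact_force: [0.5, -0.6, 0.1]
width: 0.001
gripper_force: 0.0
```

Emit:
{"name": "arm_command", "arguments": {"increments": [-8,-3,0,0,0,0,1,-8,0,0,0,0,0,1,-8,0,0,0,0,0,1,0,0,0,0,0,0,1,0,0,0,0,0,0,1]}}

```text
time_s: 3.55
tcp_pos: [584.7, 174.1, 184.4]
eef_rot: [-180.0, -0.0, 167.3]
contact_force: [-0.1, 0.4, 0.7]
width: 0.001
gripper_force: 0.0
```

```bash
cat > look.py <<'E'
from h import *; import sys,pickle
o=bot.get_obs(); d=o["tcp_pos"]-[610.05,167.75,0]; print(o["time_s"],"u",d@[.9758,-.2187,0],"v",d@[.2187,.9758,0],"z",d[2],o["contact_force"])
S={}
for n in ["side","top"]:
    s=S[n]=bot.snapshot(n)
    for t in ["red_bar","red_lever"]:
        for r in bot.search_frame(n,t)[:1]: print(n,t,round(r["p"],2),np.round(r["box"]))
pickle.dump(S,open("S2.pkl","wb"))
f=lambda i:cv2.resize(i,(400,400),interpolation=cv2.INTER_CUBIC)
cv2.imwrite(f"pics/{sys.argv[1]}.png",np.hstack([f(S["side"]["image"][110:210,180:280]),f(S["top"]["image"][130:230,120:220])]))
E
python3 look.py p1
```

```text
3.55 u -26.115435077032238 v 0.6080543740313429 z 184.4221483518303 [-0.11250557  0.37584506  0.68289215]
side red_bar 0.61 [200. 136.  18.  33.]
side red_lever 0.89 [200. 139.  33.  46.]
top red_bar 0.69 [138. 191.  55.  21.]
top red_lever 0.57 [141. 192.  50.  24.]
```

View pics/p1.png

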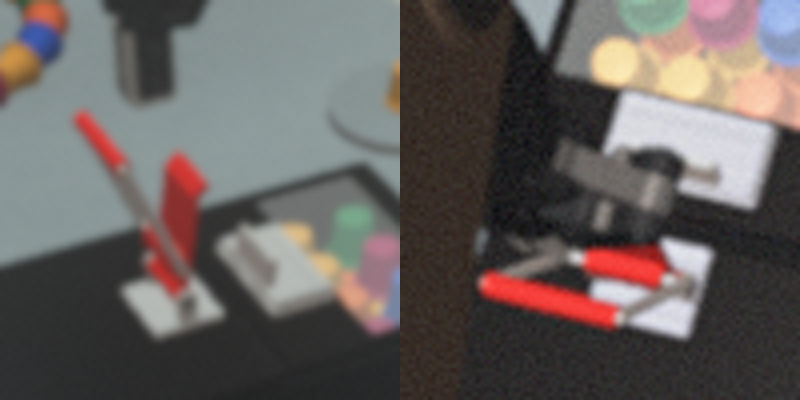

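The loop hasn't moved. The fingertips (side crop at about (145,100)) passed without touching the bar. I'll check my projection against this.

```bash
python3 - <<'E'
from h import *; import pickle
S=pickle.load(open("S2.pkl","rb"))
for X in [(584.7,174.1,162.4),(584.7,174.1,175)]:
    a=proj(S["side"],X);b=proj(S["top"],X); print((a-[180,110])*4,(b-[120,130])*4)
f=lambda p:(180+p[0]/4,110+p[1]/4); g=lambda p:(120+p[0]/4,130+p[1]/4)
def tr(n,p,q):
    X,e=tri([ray(S["side"],f(p)),ray(S["top"],g(q))]); d=X-[610.05,167.75,0]
    print(n,"u %.1f v %.1f z %.1f"%(d@[.9758,-.2187,0],d@[.2187,.9758,0],X[2]),np.round(e,1))
tr("tip",(143,102),(610,185)); tr("barfar",(80,116),(488,284)); tr("barnear",(122,163),(612,316)); tr("barmid",(101,140),(550,300))
tr("levnear",(203,185),(665,245))
E
```

```text
[152.66765649 159.03774532] [184.85169557 249.58787494]
[150.73593476 134.31913877] [173.88210098 240.98294368]
tip u -40.8 v -139.4 z 281.8 [40.9 40.9]
barfar u -62.6 v -112.4 z 262.5 [32.9 32.9]
barnear u -62.2 v -147.5 z 262.2 [32.2 32.2]
barmid u -62.3 v -130.0 z 262.0 [32.5 32.5]
levnear u -36.5 v -155.6 z 250.7 [31.4 31.4]
```

```bash
python3 - <<'E'
from h import *; import pickle
S=pickle.load(open("S2.pkl","rb"))
f=lambda p:(180+p[0]/4,110+p[1]/4); g=lambda p:(20+p[0]/4,130+p[1]/4)
def tr(n,p,q):
    X,e=tri([ray(S["side"],f(p)),ray(S["top"],g(q))]); d=X-[610.05,167.75,0]
    print(n,"u %.1f v %.1f z %.1f"%(d@[.9758,-.2187,0],d@[.2187,.9758,0],X[2]),np.round(e,1))
tr("tip",(143,102),(610,185)); tr("barfar",(80,116),(488,284)); tr("barnear",(122,163),(612,316)); tr("barmid",(101,140),(550,300))
tr("levnear",(203,185),(665,245))
s=S["side"]
for X in [(584.7,174.1,z) for z in (184,190,196)]: print((proj(s,X)-[180,110])*4)
E
```

```text
tip u -20.2 v -9.6 z 196.6 [11.5 11.5]
barfar u -48.2 v 23.7 z 178.3 [1. 1.]
barnear u -47.9 v -20.3 z 178.5 [0.4 0.4]
barmid u -48.0 v 1.7 z 177.9 [0.7 0.7]
levnear u -16.2 v -25.7 z 160.7 [1.8 1.8]
[149.33184871 116.38278112]
[148.38427697 104.29256255]
[147.42732349  92.09439688]
```

```bash
python3 - <<'E'
from h import *; import pickle
S=pickle.load(open("S2.pkl","rb"))
out=[]
for n,(x,y) in (("side",(140,40)),("top",(100,60))):
    im=cv2.resize(S[n]["image"][y:y+130,x:x+130],(390,390),interpolation=cv2.INTER_CUBIC)
    for z,c in ((162.4,(0,255,0)),(184.4,(255,255,0)),(190,(0,255,255)),(236,(255,0,255))):
        p=(proj(S[n],(584.7,174.1,z))-[x,y])*3; cv2.circle(im,tuple(int(v) for v in p),3,c,-1)
    out.append(im)
S1=pickle.load(open("S1.pkl","rb"))
for z in (201,223): print(z,proj(S1["side"],(499.7,214.9,z)),proj(S1["top"],(499.7,214.9,z)))
cv2.imwrite("pics/p2.png",np.hstack(out))
E
```

```text
201 [160.58764252 137.87084057] [120.41421944 251.71237468]
223 [158.70399619 126.179091  ] [113.41308061 249.84587042]
```

View pics/p2.png

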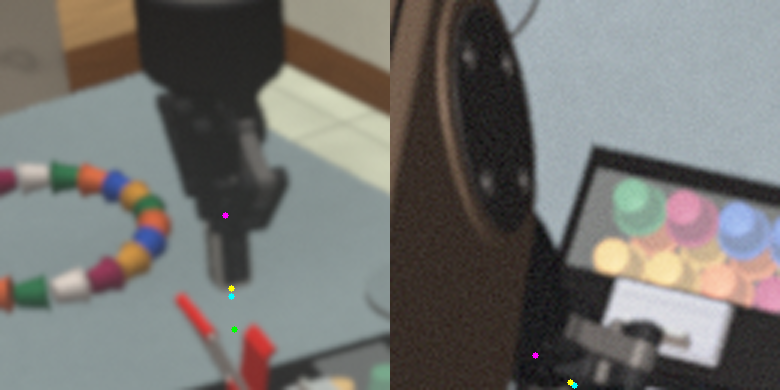

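```bash
python3 - <<'E'
from h import *; import pickle
S=pickle.load(open("S2.pkl","rb"))
g=lambda p:(20+p[0]/4,130+p[1]/4)
for q in [(603,215),(603,230),(590,235)]:
    X,e=tri([ray(S["side"],(180+143/4,110+102/4)),ray(S["top"],g(q))]); print(X,e)
w=pickle.load(open("S1.pkl","rb"))["wrist"]; T=np.array([499.66,214.86,222.98]); Rt=R.from_euler('xyz',[-179.919,.171,166.949],degrees=True).as_matrix()
print(Rt.T@(w["xyz"]-T), w["orientation"])
for row in (247,252):
  for col in (265,280,297):
    c,d=ray(w,(col,row)); c=Rt.T@(c-T); d=Rt.T@d
    for x in (11,0,-11): 
        k=(x-c[0])/d[0]; print(row,col,x,np.round(c+k*d,1))
for X in [(11,0,22),(-11,0,22),(11,0,-6),(11,0,9)]: print(X,proj(w,T+Rt@np.array(X)))
E
```

```text
[581.86097968 161.38860444 198.78615597] [np.float64(6.991911927820557), np.float64(6.991911927820782)]
[578.19242834 159.40627766 200.78445741] [np.float64(5.05876562371011), np.float64(5.058765623710087)]
[578.54418463 163.16882836 198.72349346] [np.float64(3.2401535780046067), np.float64(3.2401535780044615)]
[  70.93519885    3.85788534 -151.91974165] [-1.55511994e+01 -4.10859342e-02  7.71367481e+01]
247 265 11 [11.  -1.9 -5.9]
247 265 0 [ 0.  -2.9 20.8]
247 265 -11 [-11.   -4.   47.6]
247 280 11 [11.   5.  -5.9]
247 280 0 [ 0.   5.2 20.9]
247 280 -11 [-11.    5.4  47.7]
247 297 11 [11.  12.7 -5.9]
247 297 0 [ 0.  14.3 20.9]
247 297 -11 [-11.   15.9  47.7]
252 265 11 [ 11.   -1.6 -11.7]
252 265 0 [ 0.  -2.7 14.1]
252 265 -11 [-11.   -3.7  39.8]
252 280 11 [ 11.    4.9 -11.6]
252 280 0 [ 0.   5.1 14.1]
252 280 -11 [-11.    5.3  39.9]
252 297 11 [ 11.   12.4 -11.6]
252 297 0 [ 0.  13.9 14.2]
252 297 -11 [-11.   15.5  39.9]
(11, 0, 22) [270.38457083 226.90717668]
(-11, 0, 22) [270.51425829 264.87167588]
(11, 0, -6) [269.08334944 247.05434463]
(11, 0, 9) [269.83128482 235.47195699]
```

The fingertips ride about 28 mm higher than the TCP offset implies: both the side and wrist views put them near z 190, and the bar's top is at 182. So they passed over the bar. I'll back off, go lower and check.

Emit:
{"name": "arm_command", "arguments": {"increments": [15,0,-3,0,0,0,1,20,0,0,0,0,0,1,20,0,0,0,0,0,1,5,0,14,0,0,0,1,0,0,17,0,0,0,1]}}

```text
time_s: 4.27
tcp_pos: [525.6, 188.3, 158.2]
eef_rot: [179.9, 0.2, 167.4]
contact_force: [0.5, -0.8, 0.1]
width: -0.001
gripper_force: 0.0
```

Emit:
{"name": "arm_command", "arguments": {"increments": [0,0,0,0,0,0,1,0,0,0,0,0,0,1]}}

```text
time_s: 4.43
tcp_pos: [525.0, 187.4, 155.8]
eef_rot: [-180.0, -0.1, 167.3]
contact_force: [0.5, -0.5, 0.5]
width: -0.003
gripper_force: 0.0
```

```bash
python3 look.py p3
```

```text
4.4333 u -87.3360444414682 v 0.6143502333941083 z 155.7779308837797 [ 0.54677994 -0.49486418  0.48867872]
side red_bar 0.75 [198. 136.  28.  45.]
side red_lever 0.94 [199. 139.  35.  44.]
top red_bar 0.74 [144. 193.  50.  19.]
top red_lever 0.85 [145. 177.  46.  37.]
```

View pics/p3.png

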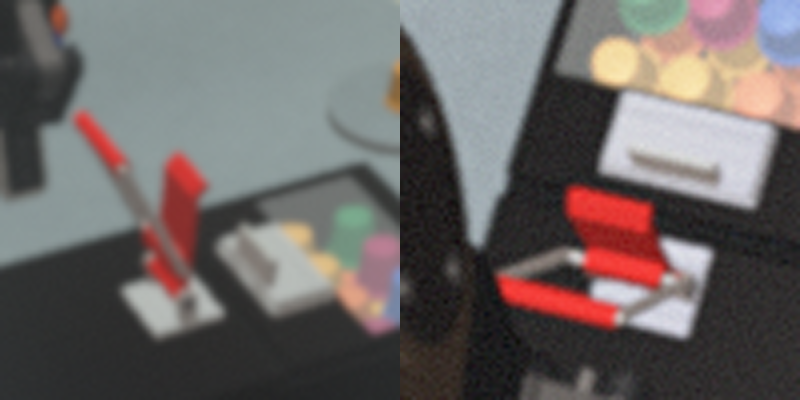

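```bash
python3 - <<'E'
from h import *; import pickle
S=pickle.load(open("S2.pkl","rb"))
for z in (134,156,162,170): print(z,(proj(S["side"],(525,187.4,z))-[180,110])*4,(proj(S["top"],(525,187.4,z))-[20,130])*4)
for q in [(585,375),(585,395),(560,400)]:
    X,e=tri([ray(S["side"],(180+25/4,110+195/4)),ray(S["top"],(20+q[0]/4,130+q[1]/4))]); print(X,e)
E
```

```text
134 [ 28.04316804 250.19006528] [558.04632744 435.98675001]
156 [ 22.64678466 207.90737536] [538.17937923 427.61025474]
162 [ 21.14153149 196.13771987] [532.5248906  425.22345586]
170 [ 19.11148142 180.28150092] [524.81934648 421.96895516]
[532.32157819 175.0963298  166.44193733] [np.float64(10.830069486205902), np.float64(10.83006948620591)]
[527.60517578 172.3316961  169.45805155] [np.float64(8.131164566509213), np.float64(8.131164566509351)]
[528.99316108 180.69797503 164.43749007] [np.float64(5.150689164070022), np.float64(5.1506891640702825)]
```

Tips are now at about z 162, 6 mm above the TCP reading. That is a good height between the bar (178) and the lever end (150), so I'll push.

Emit:
{"name": "arm_command", "arguments": {"increments": [-12,0,0,0,0,0,1,-10,0,0,0,0,0,1,-8,0,0,0,0,0,1,-8,0,0,0,0,0,1,-8,0,0,0,0,0,1]}}

```text
time_s: 5.15
tcp_pos: [571.9, 177.0, 156.5]
eef_rot: [-180.0, 0.0, 167.3]
contact_force: [-0.2, 0.4, 0.3]
width: 0.001
gripper_force: 0.0
```

Emit:
{"name": "arm_command", "arguments": {"increments": [-8,0,0,0,0,0,1,-8,0,0,0,0,0,1,-6,0,0,0,0,0,1,0,0,0,0,0,0,1,0,0,0,0,0,0,1]}}

```text
time_s: 5.57
tcp_pos: [592.3, 172.4, 156.4]
eef_rot: [-180.0, -0.0, 167.3]
contact_force: [0.5, 0.4, -0.6]
width: -0.002
gripper_force: 0.0
```

```bash
python3 look.py p4
```

```text
5.5667 u -18.30898820809057 v 0.6997228158224302 z 156.36196870758152 [ 0.50017577  0.44585523 -0.58048765]
side red_bar 0.55 [214. 149.  45.  32.]
side red_lever 0.75 [216. 148.  44.  36.]
top red_bar 0.68 [172. 156.  34.  49.]
```

View pics/p4.png

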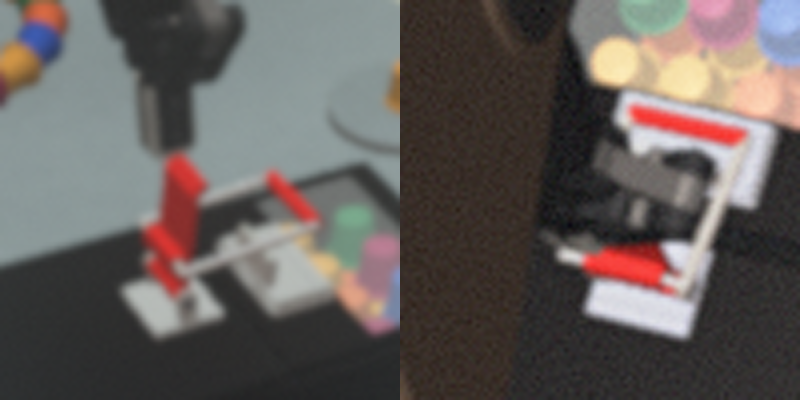

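The loop is flipped forward, with the bar past the lip near side crop (293,195), possibly still dropping. Now I'll go over the lever to its +x side.

Emit:
{"name": "arm_command", "arguments": {"increments": [0,0,-10,0,0,0,1,-14,0,0,0,0,0,1,-14,0,0,0,0,0,1,-14,0,0,0,0,0,1,0,0,0,0,0,0,1]}}

```text
time_s: 6.28
tcp_pos: [635.2, 162.7, 167.8]
eef_rot: [180.0, 0.2, 167.3]
contact_force: [0.3, -0.0, -0.3]
width: -0.002
gripper_force: 0.0
```

```bash
python3 look.py p5; python3 - <<'E'
from h import *; import pickle
S=pickle.load(open("S2.pkl","rb"))
ex=np.array([.9758,-.2187,0]);ey=np.array([.2187,.9758,0]);C=np.array([610.05,167.75,0])
# expected pixel of bar centre at rest behind the lip vs still high
for u,z in ((27,92),(33,86),(33,110)): print(u,z,[proj(S[n],C+u*ex+[0,0,z]).round(1) for n in("side","top")])
for n in("side","top"):
    im=S[n]["image"].astype(int); m=((im[...,2]>130)&(im[...,1]<70)&(im[...,0]<70)).astype(np.uint8)
    k,_,st,ce=cv2.connectedComponentsWithStats(m)
    for i in range(1,k):
        if st[i,4]>15 and 130<ce[i][0]<270 and 90<ce[i][1]<240: print(n,st[i],ce[i].round(1))
E
```

```text
6.2833 u 25.67475955656483 v 0.540894459650496 z 167.84037109287848 [ 0.26992    -0.04973139 -0.27928876]
side red_bar 0.66 [225. 162.  33.  21.]
side red_lever 0.91 [216. 152.  45.  33.]
top red_bar 0.59 [160. 155.  47.  48.]
top red_lever 0.87 [162. 157.  44.  48.]
27 92 [array([246.7, 174.6]), array([190.3, 169.7])]
33 86 [array([249.6, 176.4]), array([192.3, 167. ])]
33 110 [array([249.3, 165.8]), array([188.5, 162.5])]
side [216 150  14  33 217] [223.1 165.4]
top [179 157  25   8  56] [190.5 160.8]
top [161 177  26  25 385] [173.9 188.4]
```

```bash
python3 - <<'E'
from h import *; import pickle
S=pickle.load(open("S2.pkl","rb"))
ex=np.array([.9758,-.2187,0]);ey=np.array([.2187,.9758,0]);C=np.array([610.05,167.75,0])
X,e=tri([ray(S["side"],(253.2,159.2)),ray(S["top"],(191,160.7))]); print("p4",(X-C)@ex,(X-C)@ey,X[2],e)
for n,c in(("side",(250,130)),("top",(160,130))):
    im=S[n]["image"]; 
f=lambda i:cv2.resize(i,(400,400),interpolation=cv2.INTER_CUBIC)
cv2.imwrite("pics/p6.png",np.hstack([f(S["side"]["image"][120:200,200:280]),f(S["top"]["image"][140:220,150:230])]))
E
```

```text
p4 34.04884566219097 -9.956534108536882 129.7781382523685 [np.float64(2.3180212523076467), np.float64(2.3180212523075476)]
```

View pics/p6.png

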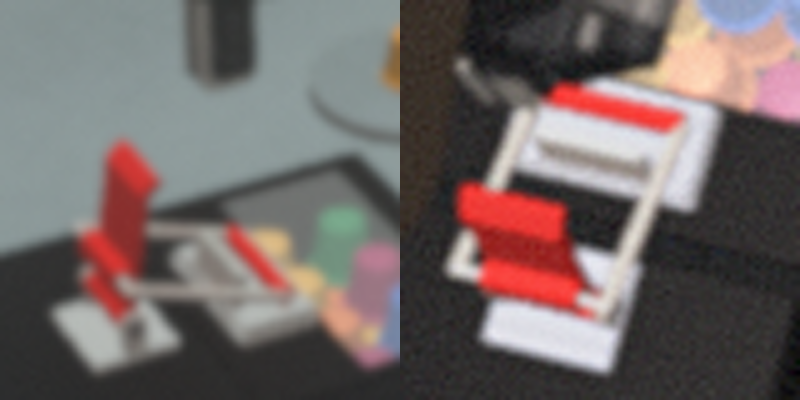

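The loop is down. In the top view the bar (193,161) lies beyond the lip, and in the side view (251,172) it rests on the plate.

```bash
python3 - <<'E'
from h import *; import pickle
S=pickle.load(open("S2.pkl","rb"))
ex=np.array([.9758,-.2187,0]);ey=np.array([.2187,.9758,0]);C=np.array([610.05,167.75,0])
def t(n,a,b):
    X,e=tri([ray(S["side"],(200+a[0]/5,120+a[1]/5)),ray(S["top"],(150+(b[0]-400)/5,140+b[1]/5))]); print(n,((X-C)@ex).round(1),((X-C)@ey).round(1),X[2].round(1),np.round(e,1))
t("bar",(257,258),(617,107)); t("end",(134,163),(512,195)); t("endnear",(158,185),(565,210)); t("lip",(218,258),(598,155)); t("fingertip",(215,85),(560,60))
E
```

```text
bar 37.9 -1.9 96.8 [1.6 1.6]
end -6.3 3.3 149.4 [2.5 2.5]
endnear -5.7 -12.7 148.9 [1.3 1.3]
lip 21.2 -2.5 102.6 [1.4 1.4]
fingertip 24.1 -8.2 179.6 [5. 5.]
```

Emit:
{"name": "arm_command", "arguments": {"increments": [0,0,20,0,0,0,1,0,0,19,0,0,0,1,8,0,0,0,0,0,1,0,0,0,0,0,0,1]}}

```text
time_s: 6.92
tcp_pos: [622.6, 165.5, 125.9]
eef_rot: [-179.9, -0.3, 167.3]
contact_force: [1.2, 0.1, -0.2]
width: 0.003
gripper_force: 0.0
```

Emit:
{"name": "arm_command", "arguments": {"increments": [8,0,0,0,0,0,1,7,0,-1,0,0,0,1,7,0,-1,0,0,0,1,7,0,0,0,0,0,1,0,0,0,0,0,0,1]}}

```text
time_s: 7.33
tcp_pos: [596.0, 172.0, 130.5]
eef_rot: [180.0, 0.0, 167.3]
contact_force: [0.2, -0.1, 0.2]
width: 0.001
gripper_force: 0.0
```

```bash
python3 look.py p7;  python3 - <<'E'
from h import *; import pickle
S=pickle.load(open("S2.pkl","rb"))
f=lambda i:cv2.resize(i,(400,400),interpolation=cv2.INTER_CUBIC)
cv2.imwrite("pics/p8.png",np.hstack([f(S["side"]["image"][110:210,180:280]),f(S["top"]["image"][130:230,120:220])]))
for n in("side","top"):
    im=S[n]["image"].astype(int); m=((im[...,2]>130)&(im[...,1]<70)&(im[...,0]<70)).astype(np.uint8)
    k,_,st,ce=cv2.connectedComponentsWithStats(m)
    for i in range(1,k):
        if st[i,4]>8 and 130<ce[i][0]<270 and 90<ce[i][1]<240: print(n,st[i],ce[i].round(1))
E
```

```text
7.3333 u -14.688194285952122 v 1.084898330503226 z 130.4608307750348 [ 0.19808862 -0.1154218   0.2201663 ]
side red_bar 0.57 [224. 166.  30.  17.]
side red_lever 0.82 [213. 153.  46.  29.]
top red_bar 0.59 [181. 160.  29.  48.]
top red_lever 0.92 [162. 162.  45.  47.]
side [213 152   7  11  48] [215.8 157.3]
side [212 167  11  11  55] [217.1 172.3]
top [178 161  25   9  63] [191.4 165.7]
top [162 193  26  12 169] [173.8 198.5]
```

The lever is following, and the bar has drawn in towards the lip. Continuing along the arc.

Emit:
{"name": "arm_command", "arguments": {"increments": [9,0,0,0,0,0,1,6,0,2,0,0,0,1,6,0,3,0,0,0,1,5,0,4,0,0,0,1,0,0,0,0,0,0,1]}}

```text
time_s: 8.05
tcp_pos: [570.3, 177.5, 120.0]
eef_rot: [-180.0, -0.1, 167.3]
contact_force: [0.2, 0.8, 1.0]
width: -0.001
gripper_force: 0.4
```

```bash
cat > q.py <<'E'
from h import *
o=bot.get_obs(); d=o["tcp_pos"]-[610.05,167.75,0]; print(o["time_s"],"u",d@[.9758,-.2187,0],"v",d@[.2187,.9758,0],"z",d[2],o["contact_force"])
for n in("side","top"):
    im=bot.snapshot(n)["image"]; cv2.imwrite(f"pics/last_{n}.png",im); im=im.astype(int); m=((im[...,2]>130)&(im[...,1]<70)&(im[...,0]<70)).astype(np.uint8)
    k,_,st,ce=cv2.connectedComponentsWithStats(m)
    for i in range(1,k):
        if st[i,4]>8 and 130<ce[i][0]<270 and 90<ce[i][1]<240: print(n,st[i],ce[i].round(1))
E
python3 q.py
```

```text
8.05 u -40.90929332478976 v 0.8264849475181574 z 119.97978813615524 [0.1529267  0.83573754 1.04252129]
side [200 163  24  19 130] [213.2 174.3]
top [158 211  21   9 110] [167.5 215.5]
```

Emit:
{"name": "arm_command", "arguments": {"increments": [5,0,4,0,0,0,1,4,0,5,0,0,0,1,3,0,6,0,0,0,1,0,0,0,0,0,0,1]}}

```text
time_s: 8.48
tcp_pos: [558.0, 180.0, 103.4]
eef_rot: [-180.0, -0.2, 167.3]
contact_force: [-0.8, 1.1, -0.1]
width: -0.001
gripper_force: 0.3
```

```bash
sed -i 's/>130)&(im\[...,1\]<70)&(im\[...,0\]<70)/>110)\&(im[...,1]*2<im[...,2])\&(im[...,0]*2<im[...,2])/' q.py; python3 q.py
```

```text
8.4833 u -53.428471366333724 v 0.5734536480266988 z 103.37427180237445 [-0.81158522  1.08493927 -0.09020152]
side [191 173  35  15 246] [209.2 179.5]
top [175 165  28   9  51] [189.5 168.5]
top [172 194  17  12 112] [180.6 199.1]
top [160 223  19  12 167] [168.9 228. ]
```

Emit:
{"name": "arm_command", "arguments": {"increments": [2,0,5,0,0,0,1,1,0,5,0,0,0,1,0,0,4,0,0,0,1,0,0,2,0,0,0,1,0,0,0,0,0,0,1]}}

```text
time_s: 9.0
tcp_pos: [556.3, 180.3, 88.3]
eef_rot: [-180.0, -0.1, 167.3]
contact_force: [0.1, 1.2, -0.2]
width: -0.002
gripper_force: 0.0
```

```bash
python3 q.py
```

```text
9.0 u -55.16266485225455 v 0.5288865637597786 z 88.30523236580513 [ 0.07809238  1.18625925 -0.19642057]
side [189 174  37  19 306] [207.8 184.3]
top [175 164  28  10  56] [189.9 168.1]
top [174 195  15  14 137] [181.4 200.7]
top [163 226  19  14 199] [171.9 231.8]
```

Emit:
{"name": "arm_command", "arguments": {"increments": [0,0,2,0,0,0,1,0,0,2,0,0,0,1,0,0,0,0,0,0,1]}}

```text
time_s: 9.35
tcp_pos: [557.6, 180.5, 87.7]
eef_rot: [-180.0, 0.0, 167.3]
contact_force: [-4.5, -0.6, 8.9]
width: 0.001
gripper_force: 4.2
```

```bash
python3 q.py
```

```text
9.35 u -53.92964434228817 v 1.0083024724154939 z 87.70706156499897 [-4.52045059 -0.63745941  8.86879466]
side [189 174  37  19 309] [207.7 184.3]
top [175 164  28  10  53] [189.8 168. ]
top [174 195  15  14 131] [181.6 200.6]
top [164 225  18  15 207] [172.  231.5]
```

Firm contact at 9 N and the lever no longer moves, so it is at its stop. I'll retreat straight up and check.

Emit:
{"name": "arm_command", "arguments": {"increments": [0,0,-10,0,0,0,1,0,0,-25,0,0,0,1,0,0,-35,0,0,0,1,0,0,-35,0,0,0,1,0,0,0,0,0,0,1]}}

```text
time_s: 9.87
tcp_pos: [561.8, 181.2, 200.1]
eef_rot: [179.7, 0.8, 167.3]
contact_force: [1.3, -0.0, 1.5]
width: -0.004
gripper_force: 0.0
```

Emit:
{"name": "arm_command", "arguments": {"increments": [25,20,-10,0,0,0,1,25,20,0,0,0,0,1,25,20,0,0,0,0,1,25,20,0,0,0,0,1,0,0,0,0,0,0,1]}}

```text
time_s: 10.28
tcp_pos: [474.0, 283.8, 200.9]
eef_rot: [179.9, -0.1, 167.6]
contact_force: [0.3, -0.0, 0.0]
width: -0.002
gripper_force: 0.0
```

```bash
python3 q.py; python3 - <<'E'
import cv2,numpy as np
f=lambda i:cv2.resize(i,(400,400),interpolation=cv2.INTER_CUBIC)
s=cv2.imread("pics/last_side.png");t=cv2.imread("pics/last_top.png")
cv2.imwrite("pics/p9.png",np.hstack([f(s[120:220,175:275]),f(t[140:240,130:230])]))
E
```

```text
10.2833 u -158.11595977981136 v 83.5257224745595 z 200.88974491318197 [ 0.34755835 -0.00386746  0.04219234]
side [189 174  37  19 388] [207.2 183.7]
top [175 164  28  10  56] [190.  168.1]
top [158 194  31  46 887] [173.8 216.7]
```

View pics/p9.png

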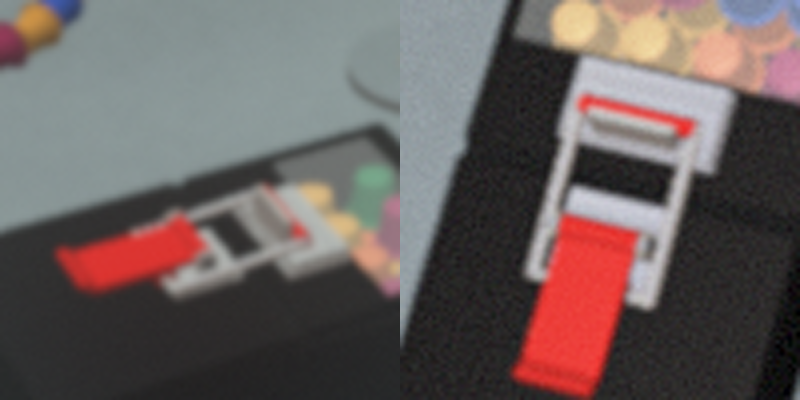

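The lever lies flat, with its end at top crop (560,380). The bar sits hooked behind the lip at (635,115), and the arm is clear.

```bash
python3 -c "from rig import bot; print(bot.finish_job())"
```

```text
the job is handed in; nothing more can be done
None
```

The red latch is closed: its bar is hooked behind the lip and the lever is flat. The arm is clear, the blue case was left alone, and the job was handed in at about 10 s; no verdict was returned.

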